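# Open the lock-up cage and hold its gate wide

## Robot

A 6-joint arm with a two-finger parallel gripper is mounted at the origin on a cart in front of the work surface, level with it; the furniture and walls round the work are solid. World frame = base frame: x ahead of the robot, y to its left, z up, the work surface at z = 0. Lengths are in m, angles in rad, forces in N, time in s.
With the tool pointing down it reaches from about 0.3 to 0.775 m from the base axis. Payload 14.6 kg.
Tool frame: the origin (TCP) lies at the very end of the fingers, on their centre line; the grasp point (between the pads) lies 19 mm behind it; z points along the fingers, y is the line along which they close (so a half turn about z gives the same grasp; the last joint's range is limited). The gripper opens to 94 mm and grips with 3 to 60 N. Pads are 16 mm wide; open, the fingers measure 119 mm over their backs; the gripper's body (75 mm by 177 mm) begins 78 mm behind the grasp point.
Start: joints at [-1.334, 0.3, 1.521, -0, 1.321, -0.067], TCP at [0.165, -0.525, 0.205] pointing down, gripper open.
Joint ranges: [-3.03, 3.03], [-0.79, 2.21], [0.23, 2.52], [-1.04, 4.18], [0, 3.07], [-2.55, 2.55]. Speed limits (rad/s): [2.22, 2.22, 2.57, 3.14, 3.14, 3.14].

## Interface

Orientations are given as [roll, pitch, yaw] about the fixed x, y, z axes, in that order (R = Rz(yaw) Ry(pitch) Rx(roll)).
In Python, from station import ctrl gives the robot as it stands.
- The arm moves only by the tool move_arm, never from a script. Its argument "increments" is a list of rows, each a list of 7 numbers: the opening, from 0 (shut) to 1 (fully open), then the shift along the tool's x, y, z in units of 50 mm (1.0 is 50 mm), then the turn, a rotation vector about the tool's x, y, z in rad. In form: [[claw, tx, ty, tz, rx, ry, rz], ...]. A call has 1 to 20 rows; each row shifts and turns the commanded pose from where the row before left it, along the tool's axes as they then stand; what a row does not reach is not made up. A row lasts 1/10 s, in which the tool goes at most 50 mm and 8.59 degrees, less where a joint would pass 70% of its speed; a pose out of reach is approached as far as the arm can. A call is refused whole if a number of a shift passes 1 or a number of a turn 0.15, either way. A call with a gripper value outside its range is refused whole. The fingers move at their own pace and stop on an object; "force" is the grip in N (left out, the last holds). Time passes only in rows, so rows that do not move let the fingers close. It gives the time, the measured TCP pose, the force, the opening and the grip force at its end, in the units of the state.
- ctrl.get_obs(): the state, without advancing time (a new reading comes with each control period).
- ctrl.camera(name): name is "scene" or "top" or "wrist"; returns a dict with "color" (400x640x3 uint8, blue, green, red), "K" (3x3 intrinsics, pixels), "pose" (4x4, takes a point from camera to world coordinates); the wrist camera has in their place "tool_from_camera" (4x4, takes a point from camera to tool coordinates, whose origin is the TCP and whose axes are the flange's). Camera axes: x right, y down, z forward; pixel columns grow to the right and rows downward; lengths in m; the calibration is good to about 2 mm. A picture is of the moment at which its call begins: read the wrist's pose just before it. There is no depth.
- ctrl.hand_in(): hands the job in; it is judged then, once.
Trained networks look in a picture, given as the dict that the camera call returned (one of the last four; its "shot" number tells which), for a name from the list of things; names that differ only in an ending like _2 or _b are one class to them, and where a whole thing is asked for, a point or a joint stands for the part that bears it (a point fixed in the world has none). Each returns a list of dicts, best first, with "conf" (0 to 1); they miss things now and then, are a little off and sometimes report something else, mostly with a low value. They report only what shows in the picture. A call takes as long as a camera call.
- ctrl.cut_out(name, picture): "mask" (400x640 bool, what is visible of it) and "centre" ([row, column] in pixels, amid what is visible of it).
The state is a dict: "time_s": time; "qpos": joint angles; "joint_vel": joint speeds; "tau": joint torques, N m; "ee_pos": TCP position; "eef_rot": TCP orientation; "force": force on the tool from outside, world axes, zero at the start; "moment": the same for the moment, N m; "grip_width": finger opening in m; "grip_force": force on a finger pad.
Only numpy, scipy, OpenCV 4.12 (cv2) and the standard library are available. Lean on these libraries where they do the work, as an engineer would, in place of code of your own. Each camera call takes 0.05 s, during which the arm holds its last target. There are 200 camera calls.

## Task

Open the small barred lock-up cage on the bench for me: squeeze the catch nearer the gate's hinge fully together first, then the other catch, then take the gate by its upright pull and swing it out over the spring stop in the tray until it stands about square to the front of the cage. The gate springs back if you let go, so finish while still holding it wide with the fingers on the gate, so that I can reach in for the tin; leave the things in the cage and everything else on the bench as they stand.

Things in the scene. Friction and masses are not known exactly. Their poses are not given: they have to be found in the camera images.
- cage: Grey steel lock-up cage fixed to the bench: tray 230 x 260 x 10 mm, bars on three sides, flat roof, its top 156 mm above the bench. Origin on the bench; the tray reaches 155 mm before it (-x), 75 mm behind, 130 mm to each side. x points from the gated front to the back, y to the left (from the hinge side to the free edge), z up. The closed gate's plane lies 60 mm before the origin. Place and yaw vary.
- hinge_catch_top (a point): Catch nearer the hinge, squeezed first, on the front of the roof: midpoint between the tops of its two upright tabs, 214 mm above the bench; axes as the cage's. The tabs stand side by side along y, each 8 mm thick (y), 22 mm wide (x), 158 to 214 mm above the bench; 48 mm over their outer faces, 24 mm when fully squeezed.
- hinge_catch (a joint): Travel of the left (+y) tab of the hinge-side catch, m: 0 apart (gate locked), 0.012 fully squeezed. Each tab slides along the cage's y toward the other, takes 2 to 4 N and stays where it is left. The two tabs, squeezed together, wedge back the interlock plate that blocks the other catch.
- hinge_catch_b (a joint): The same for that catch's right (-y) tab: 0 apart, 0.012 m fully squeezed.
- edge_catch_top (a point): The other catch, nearer the gate's free edge, 110 mm from the first along the cage's +y, same size and working: midpoint between the tops of its two tabs, 214 mm above the bench; axes as the cage's. Blocked until the hinge-side catch has been squeezed.
- edge_catch (a joint): Travel of the left (+y) tab of the free-edge catch, m: 0 apart, 0.012 fully squeezed; works as the other catch's tabs do.
- edge_catch_b (a joint): The same for that catch's right (-y) tab: 0 apart, 0.012 m fully squeezed.
- gate_hinge (a point): Point on the gate's upright hinge axis, at the front right of the cage, 156 mm above the bench; axes as the cage's.
- pull_top (a point): Centre of the top end of the gate's upright pull: a round steel stem 14 mm across, its top 220 mm above the bench, clear all round from above down to 168 mm (top of the gate's lugs). It stands 35 mm in front of the gate, 110 mm along it from the hinge (115 mm from the hinge axis), and turns with the gate.
- gate_swing (a joint): Angle of the gate, rad: 0 shut, grows as it swings out to the front (counter-clockwise from above), 1.57 square to the front, stop at 1.75. A spring pulls it shut (1.5 N at the pull near shut, 3.5 N wide). From 0.58 rad a shoe under it rides over a spring dome in the tray, which takes about 8 N at the pull; past 0.83 it is over. Let go beyond, it swings back at least to the dome.
- gate: The barred gate: 196 mm wide, 20 to 143 mm above the bench, 10 mm thick, with four lugs up to 168 mm on top and the pull on its front. Origin: on the hinge axis at bench height; at joint value 0 its axes are the cage's, and it extends along its +y.
- screw_tin: Round tin, 75 mm across, 58 mm high, inside the cage on the tray; origin under its centre. Leave it.
- tape_measure: Tape measure, 38 x 84 x 64 mm, inside the cage; origin under its centre. Leave it.
- duct_tape: Roll of tape, 100 mm across, 48 mm high, on the bench left of the cage; origin under its centre. Bystander.
- bearing: Ball bearing lying right of the cage, 52 mm across, 15 mm high; origin under its centre. Bystander.
- mug: Mug, 82 x 117 x 91 mm; origin under its centre. Bystander.
- bottle: Glue bottle, 46 x 80 mm, 169 mm high; origin under its centre. Bystander.
- spray_can: Aerosol can, 59 mm across, 197 mm high; origin under its centre. Bystander.
- drill: Cordless drill standing on its battery, 221 mm high; origin under its centre. Bystander.
- wrench: Spanner lying flat on the left, 210 mm long; origin under its centre. Bystander.

How it is judged:
By the outcome, as a careful person would: the job done as asked, in the order asked, and still so for the second after the job is handed in, while the arm keeps its last pose, push and grip.
It also fails if it takes over 54 s, if anything falls off the work surface, if the arm or the gripper's body presses on something with over 40 N, if the wrist force passes 120 N, or if a joint passes its speed limit or range.

## Working session

There is one attempt and no reset: what is moved stays moved. The work goes in short steps, Python scripts to look and compute and a tool call to move; the robot and the scene stay as the last step left them, time stands still between calls to the robot, and variables do not carry over. Pictures are saved under pics/ and viewed, at most 10 in all, crops included, and the job is handed in when it is done.

Besides the shell and the picture viewer there is one more tool, called after "Request:" as name(argument=value, ...) on one line, values as JSON. move_arm: Moves the arm, as the interface text tells. Its arguments: {"type":"object","properties":{"increments":{"type":"array","items":{"type":"array","items":{"type":"number"}}},"force":{"type":"number"}},"required":["increments"]}

```bash
mkdir -p pics; python3 - <<'E'
from station import ctrl
import cv2,numpy as np
o=ctrl.get_obs();print(o['time_s'],o['ee_pos'],o['eef_rot'],o['grip_width'])
for n in['scene','top']:
    p=ctrl.camera(n);cv2.imwrite(f'pics/{n}.png',p['color']);print(n,p['K'].tolist(),np.round(p['pose'],4).tolist())
    for k in['cage','hinge_catch_top','edge_catch_top','hinge_catch','edge_catch','pull_top','gate_hinge','gate','screw_tin']:
        try:
            print(k,[(np.round(d['centre']).tolist(),round(d['conf'],2),int(d['mask'].sum())) for d in ctrl.cut_out(k,p)[:3]])
        except Exception as e: print(k,e)
E
```

```text
0.0 [ 0.16444786 -0.52457487  0.20488194] [-3.14044647e+00 -7.68966068e-05  3.03771471e-01] 0.09376996541144485
scene [[491.9401601332276, 0.0, 313.4166339668391], [0.0, 491.9401601332276, 198.46974229131055], [0.0, 0.0, 1.0]] [[0.5098, 0.401, -0.7612, 2.0437], [0.8602, -0.2503, 0.4443, -0.819], [-0.0124, -0.8812, -0.4725, 1.0478], [0.0, 0.0, 0.0, 1.0]]
cage [([224.0, 283.0], 0.93, 3310)]
hinge_catch_top [([226.0, 284.0], 0.76, 3571)]
edge_catch_top [([227.0, 286.0], 0.76, 3687)]
hinge_catch [([204.0, 264.0], 0.58, 54), ([249.0, 202.0], 0.57, 1184), ([201.0, 273.0], 0.55, 52)]
edge_catch [([196.0, 299.0], 0.45, 36)]
pull_top [([203.0, 282.0], 0.6, 156), ([226.0, 283.0], 0.5, 3752), ([241.0, 278.0], 0.42, 219)]
gate_hinge [([226.0, 287.0], 0.88, 3735), ([253.0, 204.0], 0.6, 1093), ([233.0, 303.0], 0.32, 370)]
gate [([198.0, 281.0], 0.65, 86)]
screw_tin [([236.0, 302.0], 0.72, 371)]
top [[431.23881906228274, 0.0, 314.7499095537698], [0.0, 431.23881906228274, 198.6540774485874], [0.0, 0.0, 1.0]] [[-0.1014, -0.7911, 0.6032, -0.4045], [-0.9948, 0.0728, -0.0718, 0.1619], [0.0128, -0.6074, -0.7943, 1.4496], [0.0, 0.0, 0.0, 1.0]]
cage [([186.0, 334.0], 0.56, 1613)]
hinge_catch_top [([190.0, 329.0], 0.62, 1580), ([203.0, 337.0], 0.19, 90)]
edge_catch_top [([189.0, 334.0], 0.64, 1555)]
hinge_catch [([187.0, 334.0], 0.51, 1658), ([186.0, 335.0], 0.27, 38)]
edge_catch [([189.0, 336.0], 0.54, 29), ([192.0, 346.0], 0.51, 2)]
pull_top [([201.0, 334.0], 0.48, 118)]
gate_hinge [([188.0, 334.0], 0.74, 1572)]
gate [([199.0, 335.0], 0.49, 68)]
screw_tin []
```

View pics/scene.png

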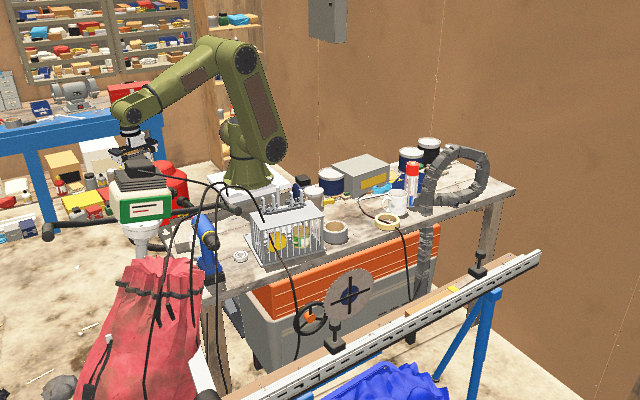

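View pics/top.png

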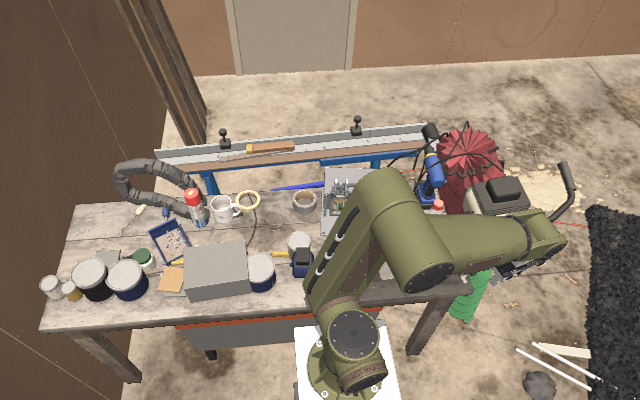

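The scene view shows the cage at about (row 230, col 285) with its front toward the robot. In the top view, the forearm hides part of the cage, near (335,190). I'll enlarge both.

```bash
python3 - <<'E'
import cv2,numpy as np
a=cv2.imread('pics/scene.png')[170:280,225:355];b=cv2.imread('pics/top.png')[155:245,300:400]
cv2.imwrite('pics/z1.png',np.vstack([cv2.resize(a,None,fx=5,fy=5,interpolation=2)])[:600])
cv2.imwrite('pics/z2.png',cv2.resize(b,None,fx=6,fy=6,interpolation=2))
E
```

```text
(no output)
```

View pics/z1.png

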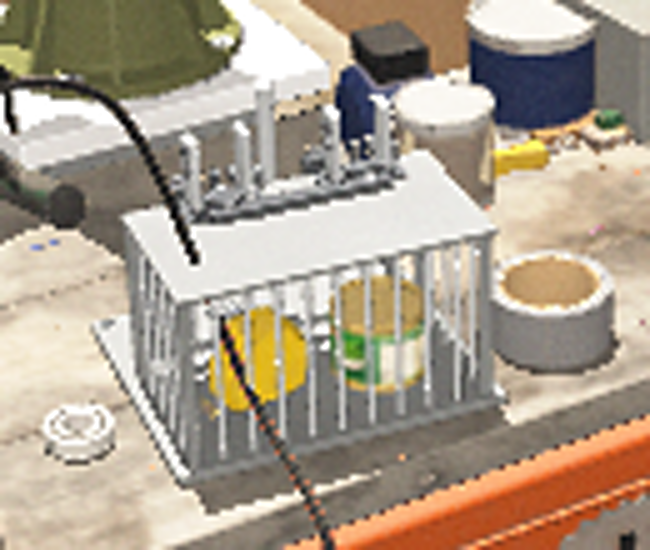

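View pics/z2.png

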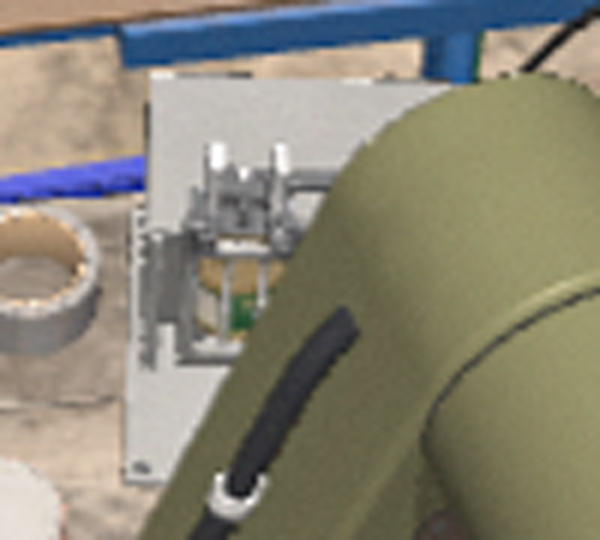

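The zoom shows hinge-catch tab tops at crop (190,140) and (242,127), edge-catch tops at (332,112) and (380,100), and the pull top at (265,85). In the top crop, edge-catch tops are at (217,150) and (280,150).

```bash
cat > h.py <<'E'
import numpy as np
from station import ctrl
def ray(K,P,uv,z):
    d=P[:3,:3]@np.linalg.solve(K,[uv[0],uv[1],1.]);return P[:3,3]+d*(z-P[2,3])/d[2]
def wristP(p,o):
    from scipy.spatial.transform import Rotation as R
    T=np.eye(4);T[:3,:3]=R.from_euler('xyz',o['eef_rot']).as_matrix();T[:3,3]=o['ee_pos'];return T@p['tool_from_camera']
def proj(K,P,X):
    c=np.linalg.inv(P)@np.r_[X,1];q=K@c[:3];return q[:2]/q[2]
E
python3 - <<'E'
from h import *
for n,off,s,L in[('scene',(225,170),5,[(190,138,.214),(242,125,.214),(332,109,.214),(380,97,.214),(265,82,.22)]),('top',(300,155),6,[(217,148,.214),(280,148,.214),(152,77,.156),(128,480,.01)])]:
    p=ctrl.camera(n)
    for u,v,z in L: print(n,np.round(ray(p['K'],p['pose'],(off[0]+u/s-.5,off[1]+v/s-.5),z),4))
p=ctrl.camera('wrist');print(p['tool_from_camera'],p['K'])
E
```

```text
scene [ 0.5939 -0.1859  0.214 ]
scene [ 0.5957 -0.1449  0.214 ]
scene [ 0.6082 -0.077   0.214 ]
scene [ 0.6101 -0.0374  0.214 ]
scene [ 0.5531 -0.104   0.22  ]
top [ 0.6179 -0.0369  0.214 ]
top [ 0.6143 -0.076   0.214 ]
top [ 0.7311 -0.0111  0.156 ]
top [0.5091 0.026  0.01  ]
[[-1.04235638e-04 -9.66647606e-01 -2.56110125e-01  7.38693714e-02]
 [ 9.99999993e-01 -8.61012107e-05 -8.20198259e-05 -7.38489035e-04]
 [ 5.72328765e-05 -2.56110131e-01  9.66647608e-01 -1.78901307e-01]
 [ 0.00000000e+00  0.00000000e+00  0.00000000e+00  1.00000000e+00]] [[340.42943575   0.         316.67094367]
 [  0.         340.42943575 198.76366401]
 [  0.           0.           1.        ]]
```

Request:
move_arm(increments=[[1, 0, 0, -0.63, 0, 0, 0.145], [1, 0, 0, -0.63, 0, 0, 0.145], [1, 0, 0, -0.63, 0, 0, 0.145], [1, 0.45, -0.62, 0, 0, 0, 0], [1, 0.45, -0.62, 0, 0, 0, 0], [1, 0.45, -0.62, 0, 0, 0, 0], [1, 0.45, -0.62, 0, 0, 0, 0], [1, 0.45, -0.62, 0, 0, 0, 0], [1, 0.45, -0.62, 0, 0, 0, 0], [1, 0.45, -0.62, 0, 0, 0, 0], [1, 0.45, -0.62, 0, 0, 0, 0], [1, 0.45, -0.62, 0, 0, 0, 0], [1, 0.45, -0.62, 0, 0, 0, 0], [1, 0.45, -0.62, 0, 0, 0, 0], [1, 0.45, -0.62, 0, 0, 0, 0], [1, 0.45, -0.62, 0, 0, 0, 0], [1, 0.45, -0.62, 0, 0, 0, 0], [1, 0.45, -0.62, 0, 0, 0, 0]])

```text
time_s: 2.95
ee_pos: [0.5609, -0.1066, 0.3]
eef_rot: [3.142, -0.0, -0.131]
force: [0.3, -0.8, 0.1]
grip_width: 0.094
grip_force: 0.0
```

```bash
python3 - <<'E'
from h import *
import cv2
o=ctrl.get_obs();p=ctrl.camera('wrist');P=wristP(p,o);print(o['time_s'],o['ee_pos'],o['eef_rot'])
cv2.imwrite('pics/w1.png',p['color'])
for k in['hinge_catch','edge_catch','pull_top','gate']:
    for d in ctrl.cut_out(k,p)[:4]:
        r,c=d['centre'];print(k,round(r),round(c),round(d['conf'],2),int(d['mask'].sum()),np.round(ray(p['K'],P,(c,r),.21),4))
E
```

```text
2.95 [ 0.56087845 -0.10657177  0.30001354] [ 3.14158058e+00 -1.60009439e-04 -1.31107781e-01]
hinge_catch 154 399 0.8 960 [ 0.5911 -0.1754  0.21  ]
hinge_catch 155 356 0.77 695 [ 0.5946 -0.1419  0.21  ]
hinge_catch 168 315 0.25 1245 [ 0.5886 -0.108   0.21  ]
edge_catch 155 231 0.96 983 [ 0.6077 -0.0441  0.21  ]
edge_catch 154 277 0.71 668 [ 0.6034 -0.0799  0.21  ]
edge_catch 111 462 0.59 612 [ 0.6173 -0.2255  0.21  ]
pull_top 170 316 0.65 1264 [ 0.587 -0.109  0.21 ]
gate 165 319 0.97 1713 [ 0.5903 -0.1116  0.21  ]
```

View pics/w1.png

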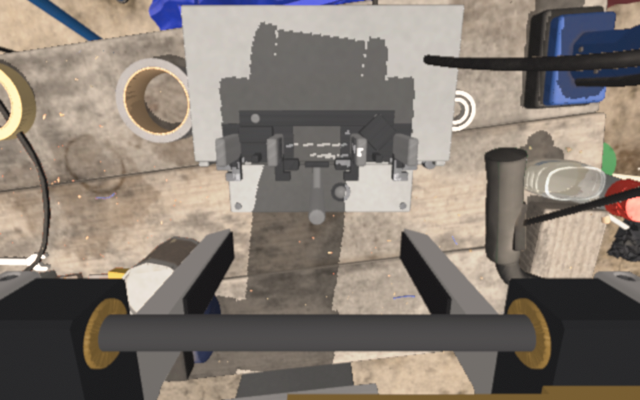

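The wrist view shows the catches at row ~150 (cols 228, 275, 357, 405), and the pull top at (317,216). I'll zoom in to get the tab tops accurately.

```bash
python3 - <<'E'
import cv2
a=cv2.imread('pics/w1.png')[115:230,210:425];cv2.imwrite('pics/z3.png',cv2.resize(a,None,fx=3.7,fy=3.7,interpolation=2)[:, :800])
E
```

```text
(no output)
```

View pics/z3.png

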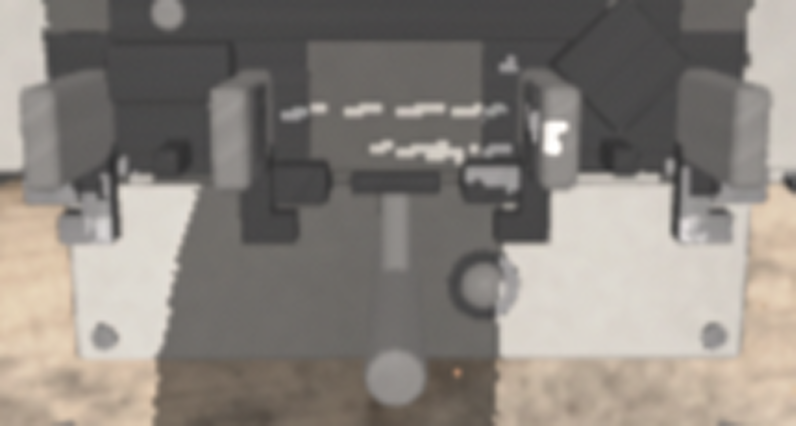

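```bash
python3 - <<'E'
from h import *
o=ctrl.get_obs();p=ctrl.camera('wrist');P=wristP(p,o)
f=lambda u,v,z:ray(p['K'],P,(210+u/3.7-.4,115+v/3.7-.4),z)
E=f(135,136,.214);H=f(655,138,.214);pl=f(396,377,.22)
d=(E-H)[:2];c=np.arctan2(-d[0],d[1]);print(E,H,pl,np.linalg.norm(d),c)
y=o['eef_rot'][2];xt=np.array([np.cos(y),np.sin(y)]);yt=np.array([np.sin(y),-np.cos(y)])
for q in(H,E,pl):
    e=q[:2]-o['ee_pos'][:2];print('tool shift units',e@xt/.05,e@yt/.05)
E
```

```text
[ 0.60802241 -0.05886777  0.214     ] [ 0.59333573 -0.16693495  0.214     ] [ 0.55021741 -0.1064331   0.22      ] 0.10906059334473366 -0.13507568186522986
tool shift units 0.8208217630524186 1.0758191323277209
tool shift units 0.8295865466897596 -1.105375124690653
tool shift units -0.19227987905015023 -0.011144654079208149
```

Request:
move_arm(increments=[[1, 0.41, 0.54, 0, 0, 0, 0.004], [1, 0.41, 0.54, 0, 0, 0, 0], [1, 0, 0, 0, 0, 0, 0], [1, 0, 0, 0.6, 0, 0, 0], [1, 0, 0, 0.6, 0, 0, 0], [1, 0, 0, 0.6, 0, 0, 0], [1, 0, 0, 0.4, 0, 0, 0], [1, 0, 0, 0.24, 0, 0, 0], [1, 0, 0, 0, 0, 0, 0]], force=25)

```text
time_s: 4.15
ee_pos: [0.5926, -0.1671, 0.1771]
eef_rot: [-3.141, 0.002, -0.136]
force: [-0.5, 0.6, 0.1]
grip_width: 0.0941
grip_force: 0.0
```

Request:
move_arm(increments=[[0.2, 0, 0, 0, 0, 0, 0], [0.2, 0, 0, 0, 0, 0, 0], [0.2, 0, 0, 0, 0, 0, 0], [0.2, 0, 0, 0, 0, 0, 0], [0.2, 0, 0, 0, 0, 0, 0], [0.2, 0, 0, 0, 0, 0, 0], [0.2, 0, 0, 0, 0, 0, 0], [0.2, 0, 0, 0, 0, 0, 0], [0.2, 0, 0, 0, 0, 0, 0], [0.2, 0, 0, 0, 0, 0, 0]], force=25)

```text
time_s: 5.15
ee_pos: [0.5935, -0.1663, 0.1781]
eef_rot: [-3.141, 0.0, -0.135]
force: [0.1, 7.8, 2.6]
grip_width: 0.0222
grip_force: 25.0
```

Request:
move_arm(increments=[[0.2, 0, -0.04, 0, 0, 0, 0], [0.2, 0, 0, 0, 0, 0, 0], [0.2, 0, 0, 0, 0, 0, 0]], force=35)

```text
time_s: 5.45
ee_pos: [0.5935, -0.1661, 0.1781]
eef_rot: [3.14, -0.0, -0.136]
force: [-1.1, -4.8, 1.8]
grip_width: 0.0217
grip_force: 35.0
```

Request:
move_arm(increments=[[1, 0, 0, 0, 0, 0, 0], [1, 0, 0, 0, 0, 0, 0], [1, 0, 0, 0, 0, 0, 0], [1, 0, 0, 0, 0, 0, 0], [1, 0, 0, 0, 0, 0, 0], [1, 0, 0, -0.5, 0, 0, 0], [1, 0, 0, -0.5, 0, 0, 0], [1, 0, 0, -0.5, 0, 0, 0], [1, 0, -0.55, 0, 0, 0, 0], [1, 0, -0.55, 0, 0, 0, 0], [1, 0, -0.55, 0, 0, 0, 0], [1, 0, -0.535, 0, 0, 0, 0], [1, 0, 0, 0, 0, 0, 0]])

```text
time_s: 6.75
ee_pos: [0.6087, -0.054, 0.253]
eef_rot: [-3.141, -0.0, -0.132]
force: [0.1, -0.6, 0.0]
grip_width: 0.0941
grip_force: 0.0
```

```bash
python3 - <<'E'
from h import *
import cv2
o=ctrl.get_obs();p=ctrl.camera('wrist');P=wristP(p,o);print(o['time_s'],o['ee_pos'],o['eef_rot'])
cv2.imwrite('pics/w2.png',p['color'])
E
```

```text
6.75 [ 0.60866748 -0.05395639  0.25299576] [-3.14117990e+00 -7.77858715e-05 -1.32270518e-01]
```

View pics/w2.png

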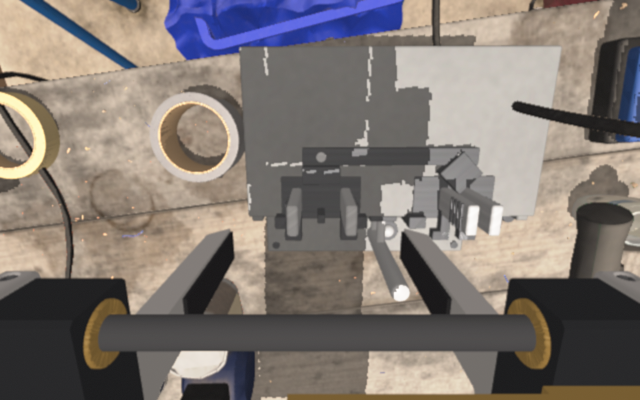

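The hinge-side catch is squeezed together (tops at cols 471/494) and the interlock has shifted. The edge catch tabs, at cols 291/350, need a 3 mm shift before descending.

Request:
move_arm(increments=[[1, 0, 0.06, 0, 0, 0, 0], [1, 0, 0, 0.5, 0, 0, 0], [1, 0, 0, 0.5, 0, 0, 0], [1, 0, 0, 0.3, 0, 0, 0], [1, 0, 0, 0.2, 0, 0, 0], [0.2, 0, 0, 0, 0, 0, 0], [0.2, 0, 0, 0, 0, 0, 0], [0.2, 0, 0, 0, 0, 0, 0], [0.2, 0, 0, 0, 0, 0, 0], [0.2, 0, 0, 0, 0, 0, 0], [0.2, 0, 0, 0, 0, 0, 0], [0.2, 0, 0, 0, 0, 0, 0], [0.2, 0, 0, 0, 0, 0, 0], [0.2, 0, 0, 0, 0, 0, 0], [0.2, 0, 0, 0, 0, 0, 0]], force=30)

```text
time_s: 8.3
ee_pos: [0.6084, -0.0574, 0.1783]
eef_rot: [-3.138, -0.001, -0.134]
force: [1.7, 16.7, 4.6]
grip_width: 0.0226
grip_force: 30.0
```

Request:
move_arm(increments=[[0.2, 0, -0.06, 0, 0, 0, 0], [0.2, 0, 0, 0, 0, 0, 0], [0.2, 0, 0, 0, 0, 0, 0]], force=35)

```text
time_s: 8.6
ee_pos: [0.6085, -0.0571, 0.1783]
eef_rot: [3.141, -0.0, -0.135]
force: [-2.5, -2.5, 5.3]
grip_width: 0.0222
grip_force: 35.0
```

Request:
move_arm(increments=[[1, 0, 0, 0, 0, 0, 0], [1, 0, 0, 0, 0, 0, 0], [1, 0, 0, 0, 0, 0, 0], [1, 0, 0, 0, 0, 0, 0], [1, 0, 0, 0, 0, 0, 0], [1, 0, 0, -0.5, 0, 0, 0], [1, 0, 0, -0.5, 0, 0, 0], [1, 0, 0, -0.5, 0, 0, 0], [1, -0.34, 0.39, 0, 0, 0, 0], [1, -0.34, 0.39, 0, 0, 0, 0], [1, -0.34, 0.39, 0, 0, 0, 0], [1, 0, 0, 0, 0, 0, 0]])

```text
time_s: 9.8
ee_pos: [0.5486, -0.1093, 0.2534]
eef_rot: [3.141, -0.0, -0.137]
force: [0.2, 0.6, -0.7]
grip_width: 0.0942
grip_force: 0.0
```

```bash
python3 - <<'E'
from h import *
import cv2
o=ctrl.get_obs();p=ctrl.camera('wrist');P=wristP(p,o);print(o['time_s'],o['ee_pos'],o['eef_rot'])
print('expected pull px',proj(p['K'],P,[.5502,-.1064,.22]))
cv2.imwrite('pics/w3.png',p['color'])
E
```

```text
9.8 [ 0.54864169 -0.10925345  0.25338683] [ 3.14128285e+00 -3.25211494e-04 -1.37076882e-01]
expected pull px [312.86878169 222.58028101]
```

View pics/w3.png

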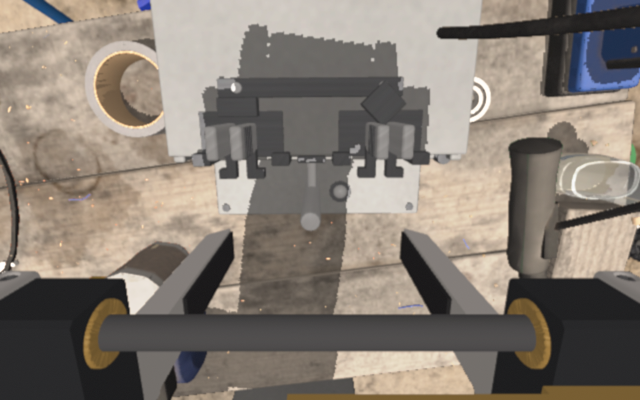

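Both catches stand squeezed (cols 236 and 390). The pull top at (311,221) matches its expected position, so I'll descend and grip it.

Request:
move_arm(increments=[[1, 0.03, -0.06, 0, 0, 0, 0], [1, 0, 0, 0.5, 0, 0, 0], [1, 0, 0, 0.5, 0, 0, 0], [1, 0, 0, 0.3, 0, 0, 0], [1, 0, 0, 0.16, 0, 0, 0], [0, 0, 0, 0, 0, 0, 0], [0, 0, 0, 0, 0, 0, 0], [0, 0, 0, 0, 0, 0, 0], [0, 0, 0, 0, 0, 0, 0], [0, 0, 0, 0, 0, 0, 0], [0, 0, 0, 0, 0, 0, 0], [0, 0, 0, 0, 0, 0, 0], [0, 0, 0, 0, 0, 0, 0], [0, 0, 0, 0, 0, 0, 0], [0, 0, 0, 0, 0, 0, 0]], force=45)

```text
time_s: 11.35
ee_pos: [0.5519, -0.105, 0.1799]
eef_rot: [-3.142, 0.0, -0.135]
force: [0.2, -1.0, 0.2]
grip_width: 0.0174
grip_force: 0.0
```

```bash
python3 - <<'E'
from h import *
o=ctrl.get_obs();c=-.135;print(o['ee_pos'],o['eef_rot'])
R=np.array([[np.cos(c),-np.sin(c)],[np.sin(c),np.cos(c)]])
h=o['ee_pos'][:2]-R@[-.035,.110];print('hinge',h)
a=np.linspace(0,1.6,17)
r=np.array([[-.035*np.cos(t)-.110*np.sin(t),-.035*np.sin(t)+.110*np.cos(t)] for t in a])
d=np.diff(r,axis=0)/.05  # cage frame; tool x=cage x, tool y=-cage y
for t,q,w in zip(a[1:],d*[1,-1],(h+r@R.T)[1:]):print(round(t,2),np.round(q,3),np.round(w,3))
E
```

```text
[ 0.5518772  -0.10501391  0.17994355] [-3.14158871e+00  5.14514665e-05 -1.35250113e-01]
hinge [ 0.57175382 -0.21872372]
0.1 [-0.216  0.081] [ 0.541 -0.108]
0.2 [-0.207  0.102] [ 0.53  -0.111]
0.3 [-0.196  0.122] [ 0.519 -0.116]
0.4 [-0.183  0.141] [ 0.509 -0.122]
0.5 [-0.168  0.159] [ 0.5   -0.128]
0.6 [-0.151  0.175] [ 0.491 -0.136]
0.7 [-0.133  0.189] [ 0.483 -0.145]
0.8 [-0.113  0.201] [ 0.476 -0.154]
0.9 [-0.093  0.211] [ 0.47  -0.164]
1.0 [-0.071  0.22 ] [ 0.465 -0.174]
1.1 [-0.049  0.226] [ 0.461 -0.185]
1.2 [-0.026  0.229] [ 0.459 -0.196]
1.3 [-0.003  0.231] [ 0.457 -0.207]
1.4 [0.02 0.23] [ 0.456 -0.219]
1.5 [0.043 0.227] [ 0.457 -0.231]
1.6 [0.065 0.221] [ 0.459 -0.242]
```

Request:
move_arm(increments=[[0, 0, 0, 0, 0, 0, 0], [0, 0, 0, 0, 0, 0, 0], [0, 0, 0, 0, 0, 0, 0]], force=50)

```text
time_s: 11.65
ee_pos: [0.5519, -0.1052, 0.1799]
eef_rot: [3.141, -0.0, -0.135]
force: [0.1, -3.3, -1.1]
grip_width: 0.013
grip_force: 50.0
```

Request:
move_arm(increments=[[0, -0.11, 0.04, 0, 0, 0, 0], [0, -0.11, 0.04, 0, 0, 0, 0], [0, -0.1, 0.05, 0, 0, 0, 0], [0, -0.1, 0.05, 0, 0, 0, 0], [0, -0.1, 0.06, 0, 0, 0, 0], [0, -0.1, 0.06, 0, 0, 0, 0], [0, -0.09, 0.07, 0, 0, 0, 0], [0, -0.09, 0.07, 0, 0, 0, 0], [0, 0, 0, 0, 0, 0, 0]])

```text
time_s: 12.55
ee_pos: [0.5083, -0.1209, 0.1799]
eef_rot: [-3.14, 0.001, -0.135]
force: [0.4, 6.6, 1.5]
grip_width: 0.0133
grip_force: 50.0
```

Request:
move_arm(increments=[[0, -0.17, 0.16, 0, 0, 0, 0], [0, -0.15, 0.175, 0, 0, 0, 0], [0, -0.13, 0.19, 0, 0, 0, 0], [0, -0.11, 0.2, 0, 0, 0, 0], [0, -0.09, 0.21, 0, 0, 0, 0], [0, -0.07, 0.22, 0, 0, 0, 0], [0, 0, 0, 0, 0, 0, 0]])

```text
time_s: 13.25
ee_pos: [0.4629, -0.1732, 0.1798]
eef_rot: [-3.139, 0.006, -0.136]
force: [-20.3, 10.3, 11.3]
grip_width: 0.0136
grip_force: 50.0
```

Request:
move_arm(increments=[[0, -0.09, 0.21, 0, 0, 0, 0], [0, -0.04, 0.225, 0, 0, 0, 0], [0, -0.01, 0.23, 0, 0, 0, 0], [0, 0, 0, 0, 0, 0, 0]])

```text
time_s: 13.65
ee_pos: [0.4525, -0.206, 0.1799]
eef_rot: [-3.14, 0.004, -0.136]
force: [-12.4, 5.3, 6.9]
grip_width: 0.0133
grip_force: 50.0
```

Request:
move_arm(increments=[[0, -0.02, 0.23, 0, 0, 0, 0], [0, 0.02, 0.225, 0, 0, 0, 0], [0, 0.05, 0.21, 0, 0, 0, 0], [0, 0, 0, 0, 0, 0, 0], [0, 0, 0, 0, 0, 0, 0]])

```text
time_s: 14.15
ee_pos: [0.4516, -0.2388, 0.1799]
eef_rot: [-3.141, 0.002, -0.136]
force: [-5.4, 2.1, 2.3]
grip_width: 0.0132
grip_force: 50.0
```

```bash
python3 - <<'E'
from h import *
import cv2
o=ctrl.get_obs();p=ctrl.camera('scene');w=ctrl.camera('wrist')
a=cv2.resize(p['color'][170:280,225:355],(650,550),interpolation=2)
cv2.imwrite('pics/f.png',np.hstack([cv2.resize(a,(400,338)),cv2.resize(w['color'],(400,250))[:338] if 0 else cv2.copyMakeBorder(cv2.resize(w['color'],(400,250)),0,88,0,0,0)]))
print(o['ee_pos'],o['force'],o['grip_width'],o['time_s'])
E
```

```text
[ 0.45158763 -0.23882162  0.17985907] [-5.42989477  2.09393111  2.29668565] 0.013216877765526552 14.15
```

View pics/f.png

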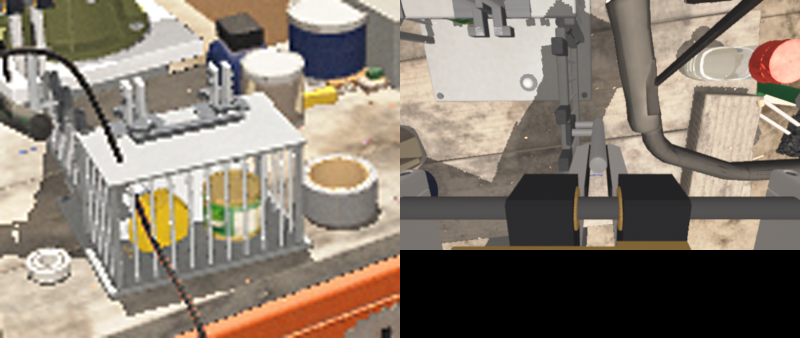

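The gate stands square to the front (in the wrist view it runs parallel to the cage's x axis). It is still held firmly, at about 1.55 rad, and the objects in view look undisturbed.

```bash
python3 -c "
from station import ctrl
print(ctrl.hand_in())"
```

```text
the job is handed in; nothing more can be done
None
```

I squeezed the hinge-side catch first and then the other one, then swung the gate out over the stop to about 1.55 rad (about square). The fingers are still gripping the pull, and the job is handed in with no verdict shown to me.

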